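# Nest the dome covers on the sweet-shop counter

### The arm

A 6-joint arm with a two-finger parallel gripper is mounted at the origin on the work surface. World frame = base frame: x ahead of the robot, y to its left, z up, the work surface at z = 0. Lengths are in m, angles in rad, forces in N, time in s.
With the tool pointing down it reaches from about 0.325 to 0.775 m from the base axis. Payload 5.5 kg.
Tool frame: the origin (TCP) lies midway between the tips of the shut fingers; the grasp point (between the pads) lies 19 mm behind it; x points along the fingers, z is the direction in which the jaws open and shut, and the axes are right-handed (so a half turn about x gives the same grasp; the last joint's range is limited). The gripper opens to 85 mm and grips with 20 to 120 N. Pads are 22 mm wide; open, the fingers measure 114 mm over their backs; the gripper's body (76 mm by 85 mm) begins 54 mm behind the grasp point. The pads swing forward as they close: fully open they stand 13 mm farther back than shut.
Start: joints at [-1.199, 0.091, 1.231, -0, 1.82, -0.057], TCP at [0.249, -0.546, 0.231] pointing down, gripper open.
Joint ranges: [-2.87, 2.87], [-0.86, 2.18], [0.17, 2.46], [-1.51, 4.65], [0.06, 2.69], [-2.65, 2.65]. Speed limits (rad/s): [2.57, 2.57, 3.01, 3.14, 3.14, 3.14].

### API

Orientations are given as [roll, pitch, yaw] about the fixed x, y, z axes, in that order (R = Rz(yaw) Ry(pitch) Rx(roll)).
In Python, from bench import bot gives the robot as it stands.
- The arm moves only by the shell command python3 -m inch 'ROWS' [FORCE]. ROWS is JSON, a list of rows, each a list of 5 numbers: the shift along the tool's x, y, z each as a share of 0.03 m, from -1 to 1, then the turn about the tool's x as a share of 90 degrees, from -1 to 1, then the opening, from 0 (shut) to 1 (fully open). In form: [[x, y, z, spin, jaw], ...]. A call has exactly 5 rows; each row shifts and turns the commanded pose from where the row before left it, along the tool's axes as they then stand; what a row does not reach is not made up. A row lasts 1/10 s, in which the tool goes at most 50 mm and 8.59 degrees, less where a joint would pass 70% of its speed; a pose out of reach is approached as far as the arm can. A call with a number of a shift or a turn outside -1 to 1 is refused whole. A call with a gripper value outside its range is refused whole. The fingers move at their own pace and stop on an object; FORCE is the grip in N (left out, the last holds). Time passes only in rows, so rows that do not move let the fingers close, or fill a call up. It gives the time, the measured TCP pose, the force and the opening at its end, in the units of the state.
- bot.get_state(): the state, without advancing time (a new reading comes with each control period).
- bot.grab_frame(name): name is "scene" or "top"; returns (picture, depth): 400x640x3 uint8, red, green, blue; 400x640 float32, m along the optical axis (not along the pixel's ray), 0 where there is no reading.
- bot.camera_params(name): a dict with "fx", "fy", "cx", "cy" (pixels), "k1" (the pictures are not rectified: a ray, as slopes to the right and down, at radius r is drawn at 1 + k1 r^2 times it, then the intrinsics apply), "extrinsics" (4x4, takes a point from camera to world coordinates). Camera axes: x right, y down, z forward; pixel columns grow to the right and rows downward; lengths in m; the calibration is good to about 2 mm. A picture is of the moment at which its call begins. camera_params takes no time and is no camera call.
- bot.close_job(): hands the job in, once; it reports no verdict.
Trained networks look in the newest picture that a camera, given by its name, has taken for a name from the list of things; names that differ only in an ending like _2 or _b are one class to them, and where a whole thing is asked for, a point or a joint stands for the part that bears it (a point fixed in the world has none). Each returns a list of dicts, best first, with "confidence" (0 to 1); they miss things now and then, are a little off and sometimes report something else, mostly with a low value. They report only what shows in the picture. A call takes as long as a camera call.
- bot.boxes_of(name, camera): "rect" ([left, top, width, height] in pixels, round what is visible of it).
- bot.cut_out(name, camera): "region" (400x640 bool, what is visible of it) and "rect" ([left, top, width, height] in pixels, round what is visible of it).
- bot.landmark_of(name, camera): "position" ([column, row] in pixels: a listed point, or the origin of a listed thing).
The state is a dict: "t": time; "joint_positions": joint angles; "qvel": joint speeds; "effort": joint torques, N m; "ee_pos": TCP position; "eef_rot": TCP orientation; "ft_force": force on the tool from outside, world axes, zero at the start; "wrist_torque": the same for the moment, N m; "gripper_width": finger opening in m.
Only numpy, scipy, OpenCV 4.12 (cv2) and the standard library are available. Lean on these libraries where they do the work, as an engineer would, in place of code of your own. Each camera call takes 0.05 s, during which the arm holds its last target. There are 200 camera calls.

### The job

Three plain metal dome covers of different sizes lie upside down on the counter, mouths up. Put them away as one nest on the counter: first set the middle-sized cover centred inside the large one, then the small one centred inside the middle-sized one, all still mouth up and sitting level. Set them down rather than dropping them.

Things in the scene. Friction and masses are not known exactly. Their poses are not given: they have to be found in the camera images.
- large_center (a point): Large dome cover, 200 mm across the rim (184 inside), 40 tall, crown 96 across, 0.3 kg. Grey metal, no knob; lies flat crown down, mouth up. Rim: upright band 8 mm thick, 14 mm tall, at the top; can be pinched from above, one finger inside. Below it a 4 mm bowl-like wall, floor 4 mm. Point on the axis, half-way up; z up out of the mouth; round. Rim top 20 mm above this point.
- medium_center (a point): Middle dome cover, 140 mm across the rim (124 inside), 50 tall, crown 68, 0.14 kg. Grey metal, no knob; lies flat crown down, mouth up. Rim: upright band 8 mm thick, 14 mm tall, at the top; can be pinched from above, one finger inside. Below it a 4 mm bowl-like wall, floor 4 mm. Point on the axis, half-way up; z up out of the mouth; round. Rim top 25 mm above; sits 9 mm above the large one's point.
- small_center (a point): Small dome cover, 74 mm across the rim (58 inside), 56 tall, crown 40, 0.07 kg. Grey metal, no knob; lies flat crown down, mouth up. Rim: upright band 8 mm thick, 14 mm tall, at the top; can be pinched from above, one finger inside. Below it a 4 mm bowl-like wall, floor 4 mm. Point on the axis, half-way up; z up out of the mouth; round. Rim top 28 mm above; sits 7 mm above the middle one's point.

How it is judged:
By the outcome, as a careful person would: the job done as asked, in the order asked, and still so for the second after the job is handed in, with the robot touching nothing.
It also fails if it takes over 64 s, if anything falls off the work surface, if the arm or the gripper's body presses on something with over 40 N, if the wrist force passes 120 N, or if a joint passes its speed limit or range.

## Working session

There is one attempt and no reset: what is moved stays moved. The work goes in short steps, Python scripts to look and compute and a shell command to move; the robot and the scene stay as the last step left them, time stands still between calls to the robot, and variables do not carry over. Pictures are saved under pics/ and viewed, about 8 in all and at most 12, crops included, and the job is handed in when it is done.

```bash
mkdir -p pics; ls; cat > h.py <<'E'
import numpy as np, cv2
from bench import bot
def ray2world(cam,u,v,z):
    p=bot.camera_params(cam); x,y=(u-p['cx'])/p['fx'],(v-p['cy'])/p['fy']
    K=lambda a:a
    xu,yu=x,y
    for _ in range(20):
        s=1+p['k1']*(xu*xu+yu*yu); xu,yu=x/s,y/s
    E=np.array(p['extrinsics']); d=E[:3,:3]@[xu,yu,1]; o=E[:3,3]
    return o+d*(z-o[2])/d[2]
def cloud(cam,depth):
    p=bot.camera_params(cam); v,u=np.mgrid[0:400,0:640]; x,y=(u-p['cx'])/p['fx'],(v-p['cy'])/p['fy']
    xu,yu=x,y
    for _ in range(20):
        s=1+p['k1']*(xu*xu+yu*yu); xu,yu=x/s,y/s
    E=np.array(p['extrinsics']); P=np.stack([xu*depth,yu*depth,depth],-1)
    return P@E[:3,:3].T+E[:3,3]
E
python3 - <<'E'
from h import *
ims=[]
for c in ("scene","top"):
    im,d=bot.grab_frame(c); P=cloud(c,d); ims.append(im)
    print(c,np.round(bot.camera_params(c)['extrinsics'],3).tolist(),(d==0).mean())
    for n,h in (("large",.04),("medium",.05),("small",.056)):
        for k in bot.landmark_of(n+"_center",c)[:2]: print(n,k,ray2world(c,*k['position'],h/2).round(4))
        for k in bot.cut_out(n+"_center",c)[:2]:
            m=k['region']&(d>0)&(P[...,2]>h-.008)&(P[...,2]<h+.01); q=P[m]
            if len(q)>5: print('  cut',k['rect'],round(k['confidence'],2),q.min(0).round(3),q.max(0).round(3),((q.min(0)+q.max(0))/2).round(4),len(q))
cv2.imwrite("pics/a.png",cv2.resize(np.vstack(ims)[...,::-1],(480,600)))
s=bot.get_state(); print(s)
E
```

```text
pics
scene [[-0.628, 0.555, -0.546, 1.028], [0.778, 0.444, -0.444, 0.364], [-0.004, -0.704, -0.71, 0.651], [0.0, 0.0, 0.0, 1.0]] 0.0042109375
  cut [259.3, 155.2, 107.9, 85.1] 0.81 [ 0.477 -0.127  0.032] [0.676 0.072 0.046] [ 0.5763 -0.0277  0.0389] 1701
medium {'position': [463.1, 282.3], 'confidence': 0.91} [0.572  0.2796 0.025 ]
  cut [419.6, 237.2, 92.4, 82.3] 0.57 [0.502 0.214 0.042] [0.642 0.352 0.055] [0.5719 0.2828 0.0487] 1688
small {'position': [231.2, 136.2], 'confidence': 0.64} [ 0.5505 -0.2708  0.028 ]
  cut [215.3, 117.8, 34.3, 32.9] 0.6 [ 0.511 -0.306  0.048] [ 0.586 -0.231  0.061] [ 0.5483 -0.2681  0.0547] 461
top [[-0.016, -0.981, 0.191, 0.402], [-1.0, 0.02, 0.014, 0.001], [-0.018, -0.191, -0.981, 0.934], [0.0, 0.0, 0.0, 1.0]] 0.004046875
large {'position': [344.9, 203.2], 'confidence': 0.6} [ 0.5772 -0.0368  0.02  ]
  cut [290.1, 152.4, 104.8, 101.2] 0.67 [ 0.477 -0.129  0.032] [0.674 0.068 0.044] [ 0.5758 -0.0303  0.0383] 1363
medium {'position': [179.8, 207.0], 'confidence': 0.82} [0.5751 0.2821 0.025 ]
  cut [142.9, 171.9, 72.7, 72.4] 0.67 [0.503 0.211 0.042] [0.
[... 217 characters left out ...]
-0.271   0.0544] 553
{'t': 0.7, 'joint_positions': array([-1.19868884e+00,  9.10343684e-02,  1.23070768e+00, -1.08795373e-05,
        1.81983500e+00, -5.67150085e-02]), 'qvel': array([-9.54694651e-04, -4.76627731e-04, -8.14673944e-04,  5.29946283e-04,
        1.51546307e-05,  5.96393258e-04]), 'effort': array([ 4.52159338e-04, -4.58309555e+01, -4.17992234e+01, -4.30087300e-05,
        5.66041981e-04,  1.39382078e-05]), 'ee_pos': array([ 0.24946503, -0.54567441,  0.23131019]), 'eef_rot': array([-0.65103677,  1.5707775 , -1.79301328]), 'ft_force': array([-0.68054571, -0.1714833 ,  0.48804115]), 'wrist_torque': array([-0.03940166,  0.02051788,  0.00960139]), 'gripper_width': 0.0854088443300874}
```

View pics/a.png

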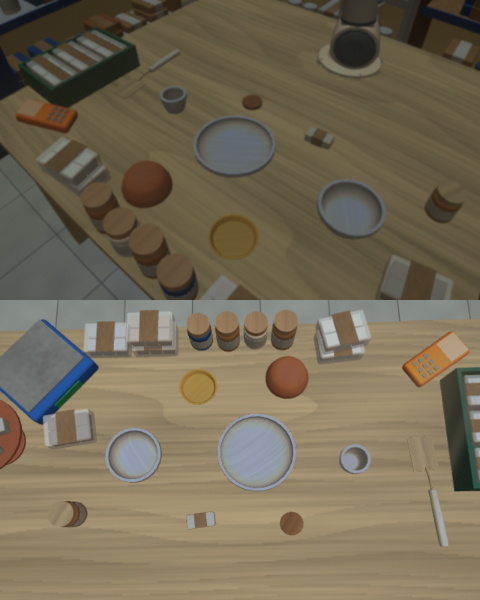

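Top image: the large cover is at about (342,201) in full pixels, medium at (178,207), small at (473,212). These match the network hits. Next I refine the centres and get the tool axes.

```bash
cat >> h.py <<'E'
from scipy.spatial.transform import Rotation as Ro
from scipy.optimize import least_squares
def axes(s): return Ro.from_euler('xyz',s['eef_rot']).as_matrix()
def togo(target,yawz=None):
    "shift in rows' units (0.03 m) along tool axes; spin in shares so that the jaw axis lies along yawz (mod 180)"
    s=bot.get_state(); R=axes(s); d=np.array(target)-s['ee_pos']
    print('t',s['t'],'pos',s['ee_pos'].round(4),'z-axis',R[:,2].round(3),'y-axis',R[:,1].round(3),'w',round(s['gripper_width'],4),'F',s['ft_force'].round(1))
    sp=0
    if yawz is not None:
        a=np.arctan2(R[1,2],R[0,2]); e=(yawz-a+np.pi/2)%np.pi-np.pi/2; sp=-e/(np.pi/2)
        R=Ro.from_euler('z',e).as_matrix()@R
    print('shares (after spin) x,y,z:',(R.T@d/.03).round(2),'spin',round(sp,3))
def rim(cam,name,h,r,d=None,lo=.006,z=None):
    im,d=bot.grab_frame(cam); P=cloud(cam,d); c=bot.cut_out(name+"_center",cam)
    if not c: return None
    m=cv2.dilate(c[0]['region'].astype(np.uint8),np.ones((5,5)))>0
    q=P[m&(d>0)&(abs(P[...,2]-h)<lo)]
    f=least_squares(lambda p:np.hypot(q[:,0]-p[0],q[:,1]-p[1])-r+.004,q.mean(0)[:2],loss='soft_l1',f_scale=.002)
    return f.x.round(4),np.median(q[:,2]).round(4),len(q),round(c[0]['confidence'],2)
E
python3 - <<'E'
from h import *
for c in ("scene","top"):
    for n,h,r in (("large",.04,.1),("medium",.05,.07),("small",.056,.037)): print(c,n,rim(c,n,h,r))
togo([.572,.281,.15],np.pi/2); togo([.572,.281,.15],0); print(bot.get_state()['joint_positions'].round(3))
E
```

```text
scene large (array([ 0.5773, -0.0263]), np.float64(0.0412), 1565, 0.93)
scene medium (array([0.5744, 0.2831]), np.float64(0.0513), 1564, 0.84)
scene small (array([ 0.5499, -0.2673]), np.float64(0.0572), 412, 0.98)
top large (array([ 0.576 , -0.0296]), np.float64(0.0396), 1378, 0.89)
top medium None
top small (array([ 0.5499, -0.2704]), np.float64(0.0555), 525, 0.63)
t 1.3 pos [ 0.2495 -0.5457  0.2313] z-axis [ 0.416 -0.909 -0.   ] y-axis [ 0.909  0.416 -0.   ] w 0.0853 F [ 0.7 -0.9 -0.3]
shares (after spin) x,y,z: [  2.71  10.75 -27.56] spin 0.273
t 1.3 pos [ 0.2495 -0.5457  0.2313] z-axis [ 0.416 -0.909 -0.   ] y-axis [ 0.909  0.416 -0.   ] w 0.0853 F [ 0.7 -0.9 -0.3]
shares (after spin) x,y,z: [ 2.71 27.56 10.75] spin -0.727
[-1.199  0.091  1.231 -0.     1.82  -0.057]
```

```bash
python3 -m inch '[[0,0,0,0.055,0.4],[0,0,0,0.055,0.4],[0,0,0,0.055,0.4],[0,0,0,0.054,0.4],[0,0,0,0.054,0.4]]' 40; python3 -c "
from h import *
togo([.5738,.2155,.12],np.pi/2)"
```

```text
t: 1.8
ee_pos: [0.2495, -0.5457, 0.2313]
eef_rot: [2.136, 1.571, 0.562]
ft_force: [0.2, 0.8, -0.3]
gripper_width: 0.0348
t 1.8 pos [ 0.2495 -0.5457  0.2313] z-axis [-0.003 -1.    -0.   ] y-axis [ 1.    -0.003  0.   ] w 0.0348 F [ 0.2  0.8 -0.3]
shares (after spin) x,y,z: [  3.71  10.81 -25.37] spin -0.002
```

```bash
R='x'
python3 -m inch '[[0,0.5,-1,0,0.4],[0,0.5,-1,0,0.4],[0,0.5,-1,0,0.4],[0,0.5,-1,0,0.4],[0,0.5,-1,0,0.4]]' |head -2
python3 -m inch '[[0,0.5,-1,0,0.4],[0,0.5,-1,0,0.4],[0,0.5,-1,0,0.4],[0,0.5,-1,0,0.4],[0,0.5,-1,0,0.4]]' |head -2
python3 -m inch '[[0,0.5,-1,0,0.4],[0,0.5,-1,0,0.4],[0,0.5,-1,0,0.4],[0,0.5,-1,0,0.4],[0,0.5,-1,0,0.4]]' |head -2
python3 -m inch '[[0,0.5,-1,0,0.4],[0,0.5,-1,0,0.4],[0,0.5,-1,0,0.4],[0,0.5,-1,0,0.4],[0,0.5,-1,0,0.4]]' |head -2
python3 -m inch '[[0.7,0.2,-1,0,0.4],[0.7,0.2,-1,0,0.4],[0.7,0.2,-1,0,0.4],[0.7,0.1,-1,0,0.4],[0.7,0.1,-1,0,0.4]]' |head -3
python3 -c "
from h import *
togo([.5738,.2155,.12],np.pi/2)
for c in ('scene','top'): print(rim(c,'medium',.05,.07),rim(c,'large',.04,.1))"
```

```text
t: 2.3
ee_pos: [0.3249, -0.3945, 0.2314]
t: 2.8
ee_pos: [0.3999, -0.2444, 0.2315]
t: 3.3
ee_pos: [0.4749, -0.0944, 0.2315]
t: 3.8
ee_pos: [0.55, 0.0557, 0.2314]
t: 4.3
ee_pos: [0.5735, 0.2056, 0.1254]
eef_rot: [1.867, 1.571, 0.296]
t 4.3 pos [0.5735 0.2056 0.1254] z-axis [-0. -1. -0.] y-axis [ 1. -0.  0.] w 0.034 F [ 0.6 -0.8 -0.2]
shares (after spin) x,y,z: [ 0.18  0.01 -0.33] spin -0.0
(array([0.5744, 0.2831]), np.float64(0.0514), 1568, 0.55) (array([ 0.5773, -0.0263]), np.float64(0.0413), 1574, 0.97)
(array([0.5729, 0.2791]), np.float64(0.0493), 472, 0.9) (array([ 0.5761, -0.0296]), np.float64(0.0396), 1376, 0.82)
```

```bash
python3 -m inch '[[0.5,0,-0.33,0,0.4],[0.7,0,0,0,0.4],[0.7,0,0,0,0.4],[0.6,0,0,0,0.4],[0.4,0,0,0,0.4]]' 40
python3 -m inch '[[0,0,0,0,0],[0,0,0,0,0],[0,0,0,0,0],[0,0,0,0,0],[0,0,0,0,0]]' 40
python3 -c "
from h import *
togo([.5738,.2155,.038],np.pi/2)
im,d=bot.grab_frame('scene'); cv2.imwrite('pics/b.png',cv2.resize(im[150:370,380:600,::-1],(500,500)))"
```

```text
t: 5.2
ee_pos: [0.5726, 0.214, 0.0368]
eef_rot: [-1.346, 1.568, -2.917]
ft_force: [0.6, -0.7, 0.1]
gripper_width: 0.0341
t: 5.7
ee_pos: [0.5741, 0.2144, 0.0403]
eef_rot: [1.903, 1.569, 0.332]
ft_force: [1.6, 0.8, -0.3]
gripper_width: 0.0057
t 5.7 pos [0.5741 0.2144 0.0403] z-axis [-0.    -1.    -0.001] y-axis [ 1.    -0.     0.002] w 0.0057 F [ 1.6  0.8 -0.3]
shares (after spin) x,y,z: [ 0.08 -0.01 -0.04] spin -0.0
```

View pics/b.png

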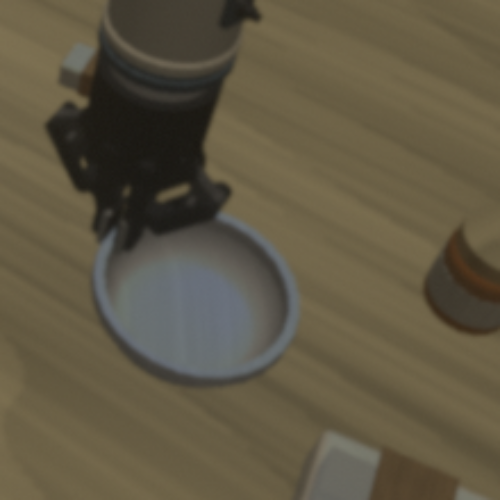

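The picture shows the fingers on the rim at the upper left, (115,225), with the cup in the jaws. Lifting slightly to check.

```bash
python3 -m inch '[[0,0,0,0,0],[0,0,0,0,0],[-0.1,0,0,0,0],[-0.2,0,0,0,0],[-0.3,0,0,0,0]]' 50
python3 -m inch '[[-0.5,0,0,0,0],[-0.5,0,0,0,0],[-0.4,0,0,0,0],[0,0,0,0,0],[0,0,0,0,0]]'
cat >> h.py <<'E'
def plane(cam,name,r,zr):
    "rim plane of a held cover: points in the cut-out, top 30% by iterative plane + circle"
    im,d=bot.grab_frame(cam); P=cloud(cam,d); c=bot.cut_out(name+"_center",cam)
    if not c: print(cam,name,'missed'); return
    m=(c[0]['region'])&(d>0); q=P[m]
    q=q[(q[:,2]>zr-.02)&(q[:,2]<zr+.02)]
    f=None; ctr=None
    def res(p):
        a=np.array([p[0],p[1],p[2]]); n=np.array([p[3],p[4],1.]); n/=np.linalg.norm(n)
        v=q-a; h=v@n; rr=np.sqrt(np.maximum((v**2).sum(1)-h*h,1e-9))
        return np.hypot(np.maximum(abs(rr-(r-.004))-.003,0),np.maximum(abs(h)-.0005,0))
    g=least_squares(res,[*((q.min(0)+q.max(0))/2)[:2],zr,0,0],loss='soft_l1',f_scale=.002,x_scale=[.01,.01,.01,.1,.1])
    print(cam,name,'rim centre',g.x[:3].round(4),'tilt deg',np.degrees(g.x[3:]).round(1),len(q),round(c[0]['confidence'],2))
E
python3 -c "
from h import *
togo([.5738,.2155,.038],np.pi/2)
im,d=bot.grab_frame('scene'); cv2.imwrite('pics/c.png',cv2.resize(im[150:370,380:600,::-1],(500,500)))
z=bot.get_state()['ee_pos'][2]+.012
for c in('scene','top'): plane(c,'medium',.07,z);plane(c,'large',.1,.04)"
```

```text
t: 6.25
ee_pos: [0.5728, 0.2139, 0.0567]
eef_rot: [-1.179, 1.568, -2.75]
ft_force: [-0.1, -0.1, -1.6]
gripper_width: 0.0055
t: 6.75
ee_pos: [0.5737, 0.2143, 0.0999]
eef_rot: [1.864, 1.57, 0.293]
ft_force: [-0.7, -0.6, -2.0]
gripper_width: 0.0053
t 6.75 pos [0.5737 0.2143 0.0999] z-axis [-0. -1. -0.] y-axis [ 1.    -0.     0.001] w 0.0053 F [-0.7 -0.6 -2. ]
shares (after spin) x,y,z: [ 2.06  0.   -0.04] spin -0.0
scene medium missed
scene large rim centre [ 0.5786 -0.0254  0.0361] tilt deg [-2.  -1.7] 2702 0.83
top medium rim centre [0.578  0.2771 0.1036] tilt deg [1.4 2. ] 571 0.7
top large rim centre [ 0.5756 -0.0295  0.036 ] tilt deg [ 1.2 -0.2] 2422 0.75
```

View pics/c.png

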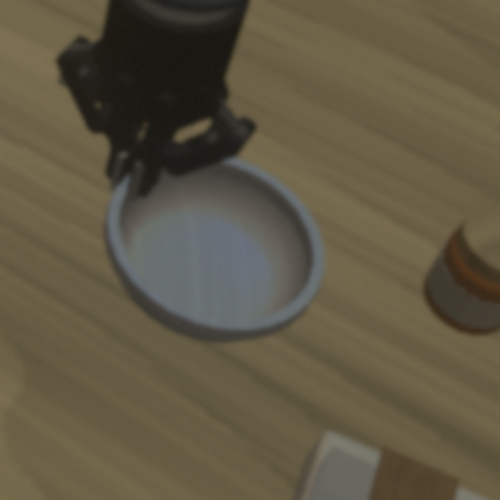

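```bash
cat >> h.py <<'E'
def rimfit(cam,c0,zr,r,tol=.02,N=3):
    "no network: alternate plane fit of the band top and circle fit"
    im,d=bot.grab_frame(cam); P=cloud(cam,d)[d>0]; c=np.array(c0,float); pl=np.array([zr,0,0.])
    for it in range(8):
        t=tol if it<2 else .006
        v=P[:,:2]-c; rr=np.hypot(*v.T); h=P[:,2]-(pl[0]+v@pl[1:])
        q=P[(abs(rr-r+.004)<(.012 if it<3 else .006))&(abs(h)<t)]
        v=q[:,:2]-c; b=np.floor((np.arctan2(v[:,1],v[:,0])+np.pi)/(2*np.pi)*40).astype(int)
        top=np.array([q[b==i][np.argsort(q[b==i][:,2])[-8:]].mean(0) for i in range(40) if (b==i).sum()>5])
        A=np.c_[np.ones(len(top)),top[:,:2]-c]
        pl=least_squares(lambda p:A@p-top[:,2],pl,loss='soft_l1',f_scale=.001).x
        v=P[:,:2]-c; h=P[:,2]-(pl[0]+v@pl[1:]); rr=np.hypot(*v.T)
        q=P[(abs(h)<.004)&(abs(rr-r+.004)<.012)]
        c=least_squares(lambda p:np.hypot(*(q[:,:2]-p).T)-r+.004,c,loss='soft_l1',f_scale=.002).x
    print(cam,'rim centre',c.round(4),'z',pl[0].round(4),'slopes deg',np.degrees(pl[1:]).round(1),'bins',len(top),len(q))
E
python3 -c "
from h import *
for c in('scene','top'): rimfit(c,[.574,.28],.111,.07);rimfit(c,[.576,-.028],.04,.1);rimfit(c,[.55,-.269],.056,.037)"
```

```text
scene rim centre [0.5785 0.2809] z 0.11 slopes deg [ 0.2 -2.4] bins 34 1214
scene rim centre [ 0.5764 -0.0271] z 0.0432 slopes deg [-0. -0.] bins 40 1150
scene rim centre [ 0.5497 -0.2676] z 0.0576 slopes deg [0.2 1. ] bins 38 318
top rim centre [0.5782 0.2772] z 0.1073 slopes deg [-0.8 -1.8] bins 18 443
top rim centre [ 0.5764 -0.0297] z 0.0416 slopes deg [-0.1 -0.1] bins 40 1180
top rim centre [ 0.55   -0.2707] z 0.0565 slopes deg [0.2 0.2] bins 40 490
```

```bash
python3 -m inch '[[-0.3,0,0.3,0,0],[-0.3,0,0.6,0,0],[0,0,0.9,0,0],[0,0,0.9,0,0],[0,0,0.9,0,0]]' |tail -2
python3 -m inch '[[0,0,0.9,0,0],[0,0,0.9,0,0],[0,0,0.9,0,0],[0,0,0.9,0,0],[0,0,0.9,0,0]]' |tail -2
python3 -m inch '[[0,0,0.8,0,0],[0,0,0.6,0,0],[0,0,0.4,0,0],[0,-0.07,0.25,0,0],[0,0,0,0,0]]' |tail -2
python3 -m inch '[[0.3,0,0,0,0],[0.3,0,0,0,0],[0.1,0,0,0,0],[0,0,0,0,0],[0,0,0,0,0]]' |tail -2
python3 -c "
from h import *
togo([.5717,-.0932,.0445],np.pi/2)
z=bot.get_state()['ee_pos'][2]+.0085
for c in('scene','top'): rimfit(c,[.576,-.03],z,.07)"
```

```text
ft_force: [0.8, -0.4, -0.6]
gripper_width: 0.0052
ft_force: [0.3, -0.0, -0.8]
gripper_width: 0.0055
ft_force: [-0.7, 0.4, -1.8]
gripper_width: 0.0054
ft_force: [-0.3, -0.2, -0.6]
gripper_width: 0.0048
t 9.5 pos [ 0.5714 -0.0899  0.0961] z-axis [ 0.001 -1.    -0.   ] y-axis [ 1.     0.001 -0.   ] w 0.0048 F [-0.3 -0.2 -0.6]
shares (after spin) x,y,z: [1.72 0.01 0.11] spin 0.0
scene rim centre [ 0.5765 -0.0227] z 0.1069 slopes deg [ 0.2 -2.4] bins 38 888
top rim centre [ 0.5763 -0.0254] z 0.1057 slopes deg [ 0.1 -2.5] bins 27 636
```

```bash
python3 -m inch '[[0.3,0,0.1,0,0],[0.4,0,0,0,0],[0.4,0,0,0,0],[0.3,0,0,0,0],[0.15,0,0,0,0]]' |tail -4
python3 -m inch '[[0.07,0,0,0,0],[0,0,0,0,0],[0,0,0,0,0],[0,0,0,0,0],[0,0,0,0,0]]'
python3 -c "
from h import *
for c in('scene','top'): rimfit(c,[.576,-.028],.056,.07)"
```

```text
ee_pos: [0.5704, -0.0931, 0.0476]
eef_rot: [-1.799, 1.568, 2.914]
ft_force: [-0.5, -0.5, -1.7]
gripper_width: 0.0052
t: 10.6
ee_pos: [0.5716, -0.0933, 0.0482]
eef_rot: [1.333, 1.57, -0.238]
ft_force: [-0.8, -0.2, -1.9]
gripper_width: 0.0049
scene rim centre [ 0.5767 -0.0262] z 0.0591 slopes deg [ 0.3 -2.5] bins 38 803
top rim centre [ 0.5763 -0.0288] z 0.0571 slopes deg [-0.  -2.1] bins 27 584
```

```bash
python3 -m inch '[[0.03,0,0,0,0],[0.03,0,0,0,0],[0,0,0,0,0],[0,0,0,0,0],[0,0,0,0,0]]'|tail -4
python3 -m inch '[[0.03,0,0,0,0],[0,0,0,0,0],[0,0,0,0,0],[0,0,0,0,0],[0,0,0,0,0]]'|tail -4
python3 -m inch '[[0.03,0,0,0,0],[0,0,0,0,0],[0,0,0,0,0],[0,0,0,0,0],[0,0,0,0,0]]'|tail -4
python3 -c "
from h import *
for c in('scene','top'): rimfit(c,[.576,-.028],.054,.07);rimfit(c,[.576,-.028],.04,.1)"
```

```text
ee_pos: [0.5715, -0.0935, 0.0461]
eef_rot: [0.998, 1.57, -0.573]
ft_force: [-0.5, -1.3, 1.1]
gripper_width: 0.0051
ee_pos: [0.5715, -0.0934, 0.0452]
eef_rot: [1.074, 1.57, -0.497]
ft_force: [0.2, -2.4, 1.6]
gripper_width: 0.0053
ee_pos: [0.5715, -0.0934, 0.0443]
eef_rot: [1.046, 1.57, -0.524]
ft_force: [-0.1, -2.3, 3.3]
gripper_width: 0.005
scene rim centre [ 0.5769 -0.0263] z 0.0572 slopes deg [ 0.3 -0.5] bins 38 816
scene rim centre [ 0.5763 -0.0271] z 0.0432 slopes deg [-0.   0.1] bins 37 1060
top rim centre [ 0.5762 -0.029 ] z 0.0554 slopes deg [ 0.  -0.3] bins 27 559
top rim centre [ 0.5765 -0.0301] z 0.0416 slopes deg [-0.1 -0.1] bins 29 797
```

Seated nearly level and about 1 mm off centre. Releasing.

```bash
python3 -m inch '[[0,0,0,0,0.1],[0,0,0,0,0.15],[0,0,0,0,0.25],[0,0,0,0,0.3],[0,0,0,0,0.3]]'|tail -4
python3 -m inch '[[-0.3,0,0,0,0.3],[-0.5,0,0,0,0.3],[-0.8,0,0,0,0.3],[-0.9,0,0,0,0.3],[-0.9,0,0,0,0.3]]'|tail -4
python3 -c "
from h import *
for c in('scene','top'): rimfit(c,[.576,-.028],.054,.07);rimfit(c,[.576,-.028],.04,.1)
togo([.5499,-.269,.12],np.pi/2);print(bot.get_state()['joint_positions'].round(2))"
```

```text
ee_pos: [0.5712, -0.0931, 0.0438]
eef_rot: [-2.218, 1.57, 2.495]
ft_force: [-0.2, -0.5, -0.1]
gripper_width: 0.0256
ee_pos: [0.5715, -0.0933, 0.1488]
eef_rot: [1.37, 1.569, -0.201]
ft_force: [-0.2, -0.2, 0.2]
gripper_width: 0.0254
scene rim centre [ 0.5768 -0.0268] z 0.0569 slopes deg [0.1 0.1] bins 40 838
scene rim centre [ 0.5764 -0.027 ] z 0.0432 slopes deg [0.1 0. ] bins 40 1165
top rim centre [ 0.5763 -0.0291] z 0.055 slopes deg [-0.3  0. ] bins 28 598
top rim centre [ 0.5765 -0.0299] z 0.0415 slopes deg [-0.  0.] bins 30 851
t 13.6 pos [ 0.5721 -0.0935  0.1481] z-axis [-0.    -1.     0.001] y-axis [ 1.    -0.     0.003] w 0.0257 F [-0.6  0.3 -0.1]
shares (after spin) x,y,z: [ 0.94 -0.74  5.85] spin -0.0
[-0.22  0.03  1.44  0.    1.67  1.35]
```

```bash
python3 -m inch '[[0,-0.1,0.6,0,1],[0,-0.1,0.9,0,1],[0,-0.2,0.9,0,1],[0,-0.2,0.9,0,1],[0,-0.14,0.9,0,1]]'|tail -1
python3 -m inch '[[0.2,0,0.85,0,1],[0.3,0,0.6,0,1],[0.3,0,0.2,0,1],[0.14,0,0,0,1],[0,0,0,0,1]]'|tail -1
python3 -c "
from h import *
togo([.5499,-.269,.12],np.pi/2)
for c in('scene','top'): rimfit(c,[.55,-.269],.056,.037)
im,d=bot.grab_frame('top'); P=cloud('top',d); cv2.imwrite('pics/d.png',cv2.resize(im[120:300,380:560,::-1],(500,500)))"
```

```text
gripper_width: 0.0855
gripper_width: 0.0852
t 14.6 pos [ 0.5487 -0.2676  0.1161] z-axis [ 0.001 -1.    -0.002] y-axis [ 1.     0.001 -0.002] w 0.0852 F [0.  0.4 0.3]
shares (after spin) x,y,z: [-0.13  0.04  0.05] spin 0.0
scene rim centre [ 0.5498 -0.2676] z 0.0578 slopes deg [0.5 0.9] bins 37 321
top rim centre [ 0.5509 -0.2699] z 0.0455 slopes deg [-14.9  16.3] bins 13 151
```

View pics/d.png

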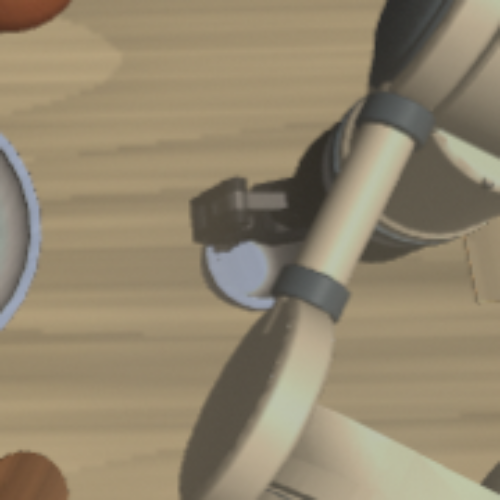

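The top view is mostly blocked by the arm. The open jaw, at about (220,215), straddles the small cover, at (245,270). Descending in guarded steps.

```bash
python3 -m inch '[[0.5,0.04,0.05,0,1],[0.7,0,0,0,1],[0.7,0,0,0,1],[0.4,0,0,0,1],[0,0,0,0,1]]'|sed -n 2,4p
python3 -m inch '[[0.12,0,0,0,1],[0.1,0,0,0,1],[0,0,0,0,1],[0,0,0,0,1],[0,0,0,0,1]]'|sed -n 2,4p
python3 -c "
from h import *
im,d=bot.grab_frame('scene'); cv2.imwrite('pics/e.png',cv2.resize(im[70:190,170:290,::-1],(500,500)));togo([.5499,-.269,.031],np.pi/2)"
```

```text
ee_pos: [0.5491, -0.2693, 0.0459]
eef_rot: [-2.091, 1.566, 2.622]
ft_force: [-1.0, 0.6, -0.1]
ee_pos: [0.5506, -0.2705, 0.0429]
eef_rot: [1.087, 1.57, -0.483]
ft_force: [0.1, -0.9, -0.8]
t 15.8 pos [ 0.5506 -0.2704  0.0428] z-axis [-0. -1.  0.] y-axis [ 1.    -0.     0.001] w 0.0855 F [ 0.1 -0.4 -0.5]
shares (after spin) x,y,z: [ 0.39 -0.02 -0.05] spin -0.0
```

View pics/e.png

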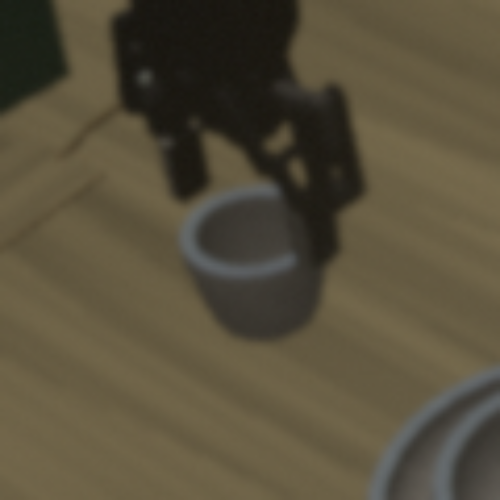

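The scene view shows the right finger outside the wall at (325,250) and the left one at the outer left edge at (188,190). No contact force so far.

```bash
python3 -m inch '[[0.15,-0.02,-0.04,0,1],[0.1,0,0,0,1],[0,0,0,0,1],[0,0,0,0,1],[0,0,0,0,1]]'|sed -n 2,4p
python3 -m inch '[[0.13,0,0,0,1],[0,0,0,0,1],[0,0,0,0,1],[0,0,0,0,0.9],[0,0,0,0,0.9]]' 20|sed -n 2,5p
python3 -m inch '[[0,0,0,0,0.8],[0,0,0,0,0.7],[0,0,0,0,0.7],[0,0,0,0,0.7],[0,0,0,0,0.7]]' 30|sed -n 2,5p
python3 -c "
from h import *
im,d=bot.grab_frame('scene'); cv2.imwrite('pics/f.png',cv2.resize(im[70:190,170:290,::-1],(500,500)));togo([.5499,-.269,.031],np.pi/2)
rimfit('scene',[.55,-.269],.056,.037)"
```

```text
ee_pos: [0.5498, -0.2691, 0.0348]
eef_rot: [0.107, 1.571, -1.463]
ft_force: [-0.5, -0.3, -0.3]
ee_pos: [0.5499, -0.2692, 0.0311]
eef_rot: [0.686, 1.57, -0.885]
ft_force: [-0.4, -0.2, -0.1]
gripper_width: 0.0768
ee_pos: [0.5503, -0.2693, 0.0317]
eef_rot: [1.124, 1.569, -0.447]
ft_force: [0.6, 0.9, 5.8]
gripper_width: 0.0734
t 17.35 pos [ 0.5503 -0.2693  0.0317] z-axis [-0.    -1.     0.001] y-axis [ 1.    -0.     0.001] w 0.0732 F [ 1.2 -0.9  5. ]
shares (after spin) x,y,z: [ 0.02 -0.01 -0.01] spin -0.0
scene rim centre [ 0.5502 -0.2661] z 0.0573 slopes deg [ 1.3 -0.1] bins 24 246
```

View pics/f.png

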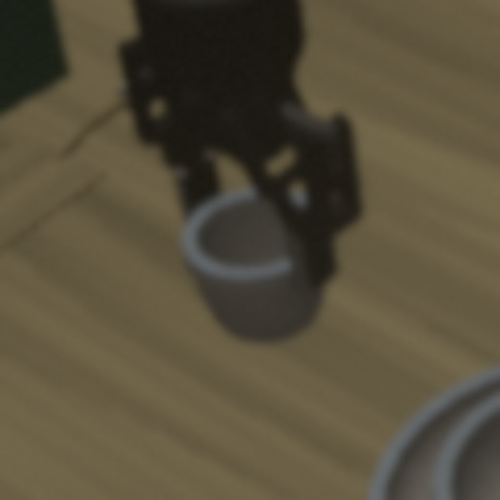

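```bash
python3 -m inch '[[0,0,0,0,0.7],[0,0,0,0,0.7],[-0.1,0,0,0,0.7],[-0.3,0,0,0,0.7],[-0.5,0,0,0,0.7]]' 40|sed -n 2,5p
python3 -m inch '[[-0.7,0,0,0,0.7],[-0.7,0,0,0,0.7],[-0.5,0,0,0,0.7],[-0.2,0,0,0,0.7],[0,0,0,0,0.7]]' |sed -n 2,5p
python3 -c "
from h import *
togo([.577,-.028,.12],np.pi/2)
rimfit('scene',[.55,-.268],bot.get_state()['ee_pos'][2]+.026,.037)"
```

```text
ee_pos: [0.5487, -0.2685, 0.0566]
eef_rot: [-2.083, 1.567, 2.629]
ft_force: [-0.4, -0.2, -1.1]
gripper_width: 0.0729
ee_pos: [0.5502, -0.2693, 0.1222]
eef_rot: [1.056, 1.569, -0.514]
ft_force: [-0.0, -0.7, -2.2]
gripper_width: 0.0727
t 18.4 pos [ 0.5502 -0.2693  0.1222] z-axis [ 0.    -1.     0.001] y-axis [1.    0.    0.002] w 0.0727 F [-0.  -0.7 -2.2]
shares (after spin) x,y,z: [ 0.07  0.89 -8.04] spin 0.0
scene rim centre [ 0.5503 -0.2659] z 0.1479 slopes deg [ 0.  -0.9] bins 26 271
```

```bash
python3 -m inch '[[0,0,-0.4,0,0.7],[0,0.2,-0.8,0,0.7],[0,0.2,-0.9,0,0.7],[0,0.2,-0.9,0,0.7],[0,0.2,-0.9,0,0.7]]' |tail -1
python3 -m inch '[[0,0.09,-0.9,0,0.7],[0,0,-0.9,0,0.7],[0,0,-0.9,0,0.7],[0,0,-0.7,0,0.7],[0,0,-0.4,0,0.7]]' |tail -1
python3 -m inch '[[0,0,-0.3,0,0.7],[0,0,-0.04,0,0.7],[0,0,0,0,0.7],[0,0,0,0,0.7],[0,0,0,0,0.7]]' |tail -1
python3 -c "
from h import *
togo([.577,-.028,.04],np.pi/2)
z=bot.get_state()['ee_pos'][2]+.0255
for c in('scene','top'): rimfit(c,[.577,-.028],z,.037);rimfit(c,[.576,-.028],.054,.07);rimfit(c,[.576,-.028],.04,.1)
ims=[bot.grab_frame(c)[0] for c in('scene','top')]
cv2.imwrite('pics/g.png',cv2.resize(np.hstack([ims[0][100:280,220:400],ims[1][110:290,250:430]])[...,::-1],(800,400)))"
```

```text
gripper_width: 0.073
gripper_width: 0.0732
gripper_width: 0.0732
t 19.95 pos [ 0.5765 -0.0287  0.1208] z-axis [-0.001 -1.     0.   ] y-axis [ 1.    -0.001 -0.   ] w 0.0732 F [ 0.5 -0.1 -0.8]
shares (after spin) x,y,z: [ 2.69  0.02 -0.02] spin -0.001
scene rim centre [ 0.5776 -0.0271] z 0.1474 slopes deg [ 0.2 -0.3] bins 27 396
scene rim centre [ 0.5768 -0.0269] z 0.0569 slopes deg [-0.1  0.1] bins 33 693
scene rim centre [ 0.5761 -0.0273] z 0.0431 slopes deg [-0.1  0.2] bins 35 997
top rim centre [ 0.5765 -0.0292] z 0.1454 slopes deg [-0.5 -0. ] bins 18 258
top rim centre [ 0.5767 -0.0293] z 0.0551 slopes deg [-0.2 -0.2] bins 24 501
top rim centre [ 0.5768 -0.0297] z 0.0343 slopes deg [-5.  -0.3] bins 15 383
```

View pics/g.png

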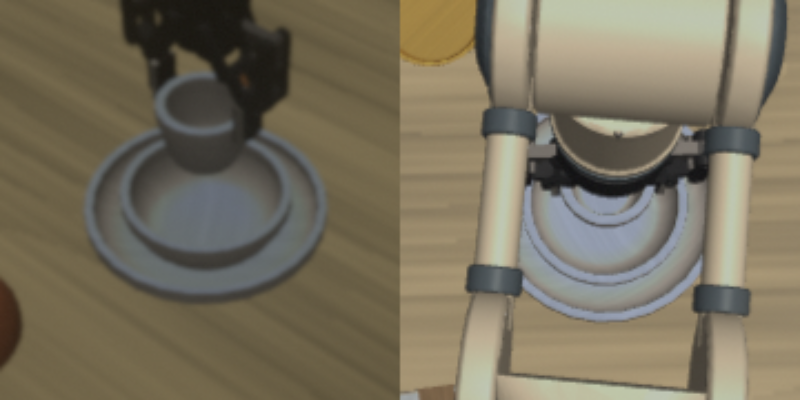

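The small cover hangs upright and concentric over the nest (left view, about (200,120)). Scene and top fits agree to within 1 mm. Lowering.

```bash
python3 -m inch '[[0.3,0,0,0,0.7],[0.5,0,0,0,0.7],[0.6,0,0,0,0.7],[0.5,0,0,0,0.7],[0.35,0,0,0,0.7]]' |sed -n 2,5p
python3 -m inch '[[0.2,0,0,0,0.7],[0.12,0,0,0,0.7],[0.05,0,0,0,0.7],[0,0,0,0,0.7],[0,0,0,0,0.7]]' |sed -n 2,5p
python3 -m inch '[[0.03,0,0,0,0.7],[0,0,0,0,0.7],[0,0,0,0,0.7],[0,0,0,0,0.7],[0,0,0,0,0.7]]' |sed -n 2,5p
python3 -m inch '[[0.03,0,0,0,0.7],[0,0,0,0,0.7],[0,0,0,0,0.7],[0,0,0,0,0.7],[0,0,0,0,0.7]]' |sed -n 2,5p
```

```text
ee_pos: [0.5754, -0.0278, 0.0506]
eef_rot: [-1.668, 1.568, 3.045]
ft_force: [-0.3, -0.1, -1.5]
gripper_width: 0.0727
ee_pos: [0.5769, -0.0279, 0.0431]
eef_rot: [1.463, 1.569, -0.108]
ft_force: [0.0, 0.2, -0.4]
gripper_width: 0.0728
ee_pos: [0.5765, -0.0279, 0.0414]
eef_rot: [-0.34, 1.571, -1.911]
ft_force: [-0.5, 0.1, -2.0]
gripper_width: 0.0726
ee_pos: [0.5765, -0.0279, 0.0405]
eef_rot: [0.833, 1.571, -0.737]
ft_force: [0.0, -0.4, -1.4]
gripper_width: 0.0731
```

```bash
python3 -m inch '[[0.02,0,0,0,0.7],[0,0,0,0,0.7],[0,0,0,0,0.7],[0,0,0,0,0.7],[0,0,0,0,0.7]]' 25|sed -n 2,5p
python3 -m inch '[[0.02,0,0,0,0.7],[0,0,0,0,0.7],[0,0,0,0,0.7],[0,0,0,0,0.7],[0,0,0,0,0.7]]' |sed -n 2,5p
python3 -c "
from h import *
for c in('scene',): rimfit(c,[.577,-.028],.064,.037);rimfit(c,[.576,-.028],.054,.07)"
```

```text
ee_pos: [0.5765, -0.0279, 0.04]
eef_rot: [1.453, 1.571, -0.118]
ft_force: [-1.0, 0.1, -0.4]
gripper_width: 0.0733
ee_pos: [0.5767, -0.0279, 0.0399]
eef_rot: [1.497, 1.57, -0.074]
ft_force: [-1.8, 0.8, 5.0]
gripper_width: 0.0729
scene rim centre [ 0.5774 -0.0264] z 0.0664 slopes deg [ 0.  -0.7] bins 26 344
scene rim centre [ 0.5767 -0.0267] z 0.0566 slopes deg [0.3 0.2] bins 30 609
```

Contact felt at 5 N. Opening slightly, to stay clear of the medium rim, then withdrawing.

```bash
python3 -m inch '[[0,0,0,0,0.88],[0,0,0,0,0.9],[0,0,0,0,0.93],[0,0,0,0,0.93],[0,0,0,0,0.93]]' 20|sed -n 2,5p
python3 -m inch '[[-0.1,0,0,0,0.93],[-0.2,0,0,0,0.93],[-0.4,0,0,0,0.93],[-0.7,0,0,0,0.93],[-0.9,0,0,0,0.93]]' |sed -n 2,5p
python3 -m inch '[[-0.9,0,0,0,0.93],[-0.9,-0.5,0,0,0.93],[0,-0.9,0,0,0.93],[0,-0.9,0,0,0.93],[0,-0.9,0,0,0.93]]' |sed -n 2,5p
python3 -m inch '[[0,-0.9,0,0,0.93],[0,-0.9,0,0,0.93],[0,-0.9,0,0,0.93],[0,0,0,0,0.93],[0,0,0,0,0.93]]' |sed -n 1,5p
python3 -c "
from h import *
for c in('scene','top'): rimfit(c,[.577,-.028],.064,.037);rimfit(c,[.576,-.028],.054,.07);rimfit(c,[.576,-.028],.04,.1)
ims=[bot.grab_frame(c)[0] for c in('scene','top')]
cv2.imwrite('pics/h.png',cv2.resize(np.hstack([ims[0][100:280,220:400],ims[1][110:290,250:430]])[...,::-1],(800,400)))"
```

```text
ee_pos: [0.5764, -0.0279, 0.0391]
eef_rot: [-1.725, 1.571, 2.987]
ft_force: [0.2, 0.7, -0.5]
gripper_width: 0.0795
ee_pos: [0.576, -0.0278, 0.1089]
eef_rot: [-1.682, 1.569, 3.03]
ft_force: [-0.6, 0.2, 1.0]
gripper_width: 0.0798
ee_pos: [0.4798, -0.0279, 0.1639]
eef_rot: [1.424, 1.569, -0.146]
ft_force: [-0.9, -0.5, 0.8]
gripper_width: 0.079
t: 25.45
ee_pos: [0.3999, -0.028, 0.1637]
eef_rot: [1.448, 1.568, -0.123]
ft_force: [0.2, 0.2, -1.7]
gripper_width: 0.0794
scene rim centre [ 0.5772 -0.026 ] z 0.0662 slopes deg [-0.   0.2] bins 40 450
scene rim centre [ 0.5769 -0.0267] z 0.057 slopes deg [ 0.1 -0. ] bins 40 833
scene rim centre [ 0.5763 -0.027 ] z 0.0433 slopes deg [-0.1 -0. ] bins 40 1150
top rim centre [ 0.5765 -0.0286] z 0.0643 slopes deg [-0.1  0.1] bins 40 466
top rim centre [ 0.5762 -0.029 ] z 0.055 slopes deg [-0.2 -0. ] bins 40 862
top rim centre [ 0.5761 -0.0296] z 0.0416 slopes deg [-0.2 -0. ] bins 33 947
```

View pics/h.png

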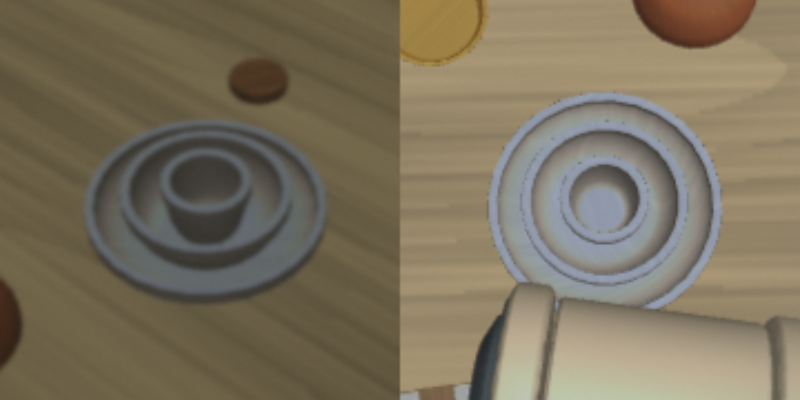

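Both views show the three covers nested concentrically (rings around (605,203) in the top crop), level and clear of the gripper. Handing in.

```bash
python3 -c "
from bench import bot
print(bot.close_job())"
```

```text
the job is handed in; nothing more can be done
None
```

The three covers are nested on the counter, mouths up: the middle one in the large one, then the small one in the middle one. I handed the job in at about 26 s of the 64 s allowed.

- **How:** I pinched the middle cover by its rim and lowered it in small steps until it touched the large cover's floor. I then gripped the small one across its diameter and set it down the same way. The highest wrist force I saw at the end of a move was about 6 N.
- **Centring:** In the last fits from both cameras, the rim centres lie within about 1 mm from one cover to the next.
- **Level and seated:** All rims are level to about 0.2°. The rims measure 0.064, 0.055 and 0.042 m high in the top camera; a fully seated nest would give 0.064, 0.054 and 0.040 m.
- **Disagreements:** The two cameras differed by a steady 2–3 mm in y and about 2 mm in height, which fits the stated calibration error. The middle cover hung about 2° tilted while carried, but levelled when set down. The networks missed a cover twice, so I used depth fits instead.

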